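# Put the sockets back on the socket rail in order of size

### The arm

A 7-joint arm with a two-finger parallel gripper is mounted at the origin on a cart in front of the work surface, level with it; the furniture and walls round the work are solid. World frame = base frame: x ahead of the robot, y to its left, z up, the work surface at z = 0. Lengths are in m, angles in rad, forces in N, time in s.
With the tool pointing down it reaches from about 0.35 to 0.775 m from the base axis. Payload 3.1 kg.
Tool frame: the origin (TCP) lies at the very end of the fingers, on their centre line; the grasp point (between the pads) lies pinch_z behind it (pinch_z is the distance from the TCP to the grasp point, in m); z points along the fingers, y is the line along which they close (so a half turn about z gives the same grasp; the last joint's range is limited). The gripper opens to 85 mm and grips with 20 to 120 N. Pads are 22 mm wide; open, the fingers measure 114 mm over their backs; the gripper's body (76 mm by 85 mm) begins 54 mm behind the grasp point. The pads swing forward as they close: fully open they stand 13 mm farther back than shut.
Start: joints at [1.158, 0.311, 0.014, 1.512, -0.004, 1.319, -0.027], TCP at [0.199, -0.513, 0.231] pointing down, gripper open.
Joint ranges: [-2.7, 2.7], [-0.3, 1.91], [-1.27, 1.3], [0.12, 2.57], [-1.44, 4.58], [0.2, 2.03], [-3.05, 3.05]. Speed limits (rad/s): [2.79, 2.79, 3.14, 3.14, 3.14, 3.14, 3.14].

### API

Orientations are given as a rotation vector (axis times angle).
In Python, from workcell import get_state, snapshot, camera_model, finish_job, find_in, regions_of, pinch_z gives the robot as it stands.
- The arm moves only by the tool drive_tool, never from a script. Its argument "moves" is one flat list of numbers, 7 for each row, row after row: the turn, a rotation vector about the world's x, y, z in degrees, then the shift along the world's x, y, z in mm, then the finger opening in mm, from 0 to 85.4. In form: [wx, wy, wz, dx, dy, dz, fingers, wx, wy, wz, dx, dy, dz, fingers, ...]. A call has 1 to 20 rows; each row is the pose to reach, as a shift and turn from the pose commanded when the call began; what a row does not reach only later rows make up. A row lasts 1/12 s, in which the tool goes at most 41.7 mm and 7.16 degrees, less where a joint would pass 70% of its speed; a pose out of reach is approached as far as the arm can. A call with a gripper value outside its range is refused whole. The fingers move at their own pace and stop on an object; "force" is the grip in N (left out, the last holds). Time passes only in rows, so rows that repeat a pose let the fingers close. It gives the time, the measured TCP pose, the force and the opening at its end, in the units of the state.
- get_state(): the state, without advancing time (a new reading comes with each control period).
- snapshot(name): name is "side" or "top" or "wrist"; returns the picture (384x512x3 uint8, blue, green, red); there is no depth.
- camera_model(name): a dict with "mtx" (3x3 intrinsics, pixels), "k1" (the pictures are not rectified: a ray, as slopes to the right and down, at radius r is drawn at 1 + k1 r^2 times it, then the intrinsics apply), "extrinsics" (4x4, takes a point from camera to world coordinates). Camera axes: x right, y down, z forward; pixel columns grow to the right and rows downward; lengths in m; the calibration is good to about 2 mm. A picture is of the moment at which its call begins: read the wrist's pose just before it. camera_model takes no time and is no camera call; for the wrist camera it gives the pose at the moment of the call.
- finish_job(): hands the job in, once; it reports no verdict.
Trained networks look in the newest picture that a camera, given by its name, has taken for a name from the list of things; names that differ only in an ending like _2 or _b are one class to them, and where a whole thing is asked for, a point or a joint stands for the part that bears it (a point fixed in the world has none). Each returns a list of dicts, best first, with "p" (0 to 1); they miss things now and then, are a little off and sometimes report something else, mostly with a low value. They report only what shows in the picture. A call takes as long as a camera call. They do not tell look-alikes from the thing itself.
- find_in(camera, name): "centre" ([column, row] in pixels, amid what is visible of it).
- regions_of(camera, name): "mask" (384x512 bool, what is visible of it) and "centre" ([column, row] in pixels, amid what is visible of it).
The state is a dict: "time_s": time; "qpos": joint angles; "qvel": joint speeds; "tau": joint torques, N m; "ee_pos": TCP position; "eef_rot": TCP orientation; "force": force on the tool from outside, world axes, zero at the start; "ft_torque": the same for the moment, N m; "width": opening from 0.0 (shut) to 1.0 (fully open).
Only numpy, scipy, OpenCV 4.12 (cv2) and the standard library are available. Lean on these libraries where they do the work, as an engineer would, in place of code of your own. Each camera call takes 0.05 s, during which the arm holds its last target. There are 200 camera calls.

### The job

The washing machine's transit bolts are out, so pack up the kit: put the four loose wrench sockets back on the socket rail, one on each stud, in order of size with the smallest next to the red hanging-ring end and the largest next to the black end. Leave each one fully home on its stud, hexagonal opening up, and let go of.

Things in the scene. Friction and masses are not known exactly. Their poses are not given: they have to be found in the camera images.
- socket_small: Loose bright steel wrench socket, the smallest of the four: a round upright cylinder, 26 mm outer diameter from 23 mm above its foot up to its top, narrowing to 25 mm over the lowest 19 mm, 40 mm high. It stands drive end down with its dark hexagonal opening up. Origin at the centre of its underside, z up. In the underside is a plain round drive hole, 16 mm wide and 19 mm deep.
- socket_medium: Loose bright steel wrench socket, the second smallest of the four: a round upright cylinder, 32 mm outer diameter from 23 mm above its foot up to its top, narrowing to 28 mm over the lowest 19 mm, 43 mm high. It stands drive end down with its dark hexagonal opening up. Origin at the centre of its underside, z up. In the underside is a plain round drive hole, 16 mm wide and 19 mm deep.
- socket_large: Loose bright steel wrench socket, the second largest of the four: a round upright cylinder, 38 mm outer diameter from 23 mm above its foot up to its top, narrowing to 30 mm over the lowest 19 mm, 47 mm high. It stands drive end down with its dark hexagonal opening up. Origin at the centre of its underside, z up. In the underside is a plain round drive hole, 16 mm wide and 19 mm deep.
- socket_largest: Loose bright steel wrench socket, the largest of the four: a round upright cylinder, 44 mm outer diameter from 23 mm above its foot up to its top, narrowing to 32 mm over the lowest 19 mm, 52 mm high. It stands drive end down with its dark hexagonal opening up. Origin at the centre of its underside, z up. In the underside is a plain round drive hole, 16 mm wide and 19 mm deep.
- stud_1: Fixed black clip on the rail, the one nearest the red cap and hanging ring: a saddle 32 x 30 mm with a flat shoulder 15 mm above the worktop, on which a socket's underside comes to rest, and a grey tapered stud, 12 mm thick at the foot, 3 mm at the tip, tip 33 mm above the worktop. Origin on the stud's axis at worktop level, x along the rail away from the red end, z up.
- stud_2: Fixed black clip on the rail, second from the red end: a saddle 32 x 30 mm with a flat shoulder 15 mm above the worktop, on which a socket's underside comes to rest, and a grey tapered stud, 12 mm thick at the foot, 3 mm at the tip, tip 33 mm above the worktop. Origin on the stud's axis at worktop level, x along the rail away from the red end, z up.
- stud_3: Fixed black clip on the rail, third from the red end: a saddle 32 x 30 mm with a flat shoulder 15 mm above the worktop, on which a socket's underside comes to rest, and a grey tapered stud, 12 mm thick at the foot, 3 mm at the tip, tip 33 mm above the worktop. Origin on the stud's axis at worktop level, x along the rail away from the red end, z up.
- stud_4: Fixed black clip on the rail, the one farthest from the red end, next to the black cap: a saddle 32 x 30 mm with a flat shoulder 15 mm above the worktop, on which a socket's underside comes to rest, and a grey tapered stud, 12 mm thick at the foot, 3 mm at the tip, tip 33 mm above the worktop. Origin on the stud's axis at worktop level, x along the rail away from the red end, z up.
- socket_rail: Fixed aluminium rail on the worktop at any angle, 220 x 24 mm, 10 mm high, one end with a red cap and ring (to 145 mm from the middle), the other with a black cap. Studs 46 to 62 mm apart; every socket fits every stud and centres itself if let down within 5 mm of its axis. Origin: middle of its underside, x along it from red to black end, z up.
Things that resemble listed ones, but are neither listed nor needed, are in the scene too. Leave any blue or purple look-alike of the socket_medium alone.

How it is judged:
At the end, for the whole second after the job is handed in: Counting from the red end, the studs carry the smallest, second smallest, second largest and largest socket: each socket's axis within 8 mm of its stud's, its underside resting on the clip's shoulder (15 mm above the worktop, within 4 mm), upright within about 7 degrees, at rest and released (horizontal distance between socket_small and stud_1 below 0.008 m and z of socket_small in the frame of stud_1 between 0.011 and 0.019 m and angle between each of socket_small, socket_medium, socket_large, socket_largest's own z axis and vertical below 0.12 rad and linear speed of each of socket_small, socket_medium, socket_large, socket_largest below 0.02 m/s and contact force between each of socket_small, socket_medium, socket_large, socket_largest and the fingers below 0.05 N and horizontal distance between socket_medium and stud_2 below 0.008 m and z of socket_medium in the frame of stud_2 between 0.011 and 0.019 m and horizontal distance between socket_large and stud_3 below 0.008 m and z of socket_large in the frame of stud_3 between 0.011 and 0.019 m and horizontal distance between socket_largest and stud_4 below 0.008 m and z of socket_largest in the frame of stud_4 between 0.011 and 0.019 m); the robot touches nothing.
It also fails if it takes over 93 s, if anything falls off the work surface, if the arm or the gripper's body presses on something with over 40 N, if the wrist force passes 120 N, or if a joint passes its speed limit or range.

## Working session

There is one attempt and no reset: what is moved stays moved. The work goes in short steps, Python scripts to look and compute and a tool call to move; the robot and the scene stay as the last step left them, time stands still between calls to the robot, and variables do not carry over. Pictures are saved under pics/ and viewed, on a budget of 14 in all, crops included, one or two more only if the job needs it, and the job is handed in when it is done.

Besides the shell and the picture viewer there is one more tool, called after "Emit:" by a JSON object that holds its "fn" and its "kwargs". drive_tool: Moves the arm, as the interface text tells. Its arguments: {"type":"object","properties":{"moves":{"type":"array","items":{"type":"number"}},"force":{"type":"number"}},"required":["moves"]}

```bash
mkdir -p pics; ls; cat > h.py <<'E'
import numpy as np, cv2
from workcell import *
def ray(cam,uv,z,M=None):
    m=M or camera_model(cam); K=np.array(m["mtx"]);E=np.array(m["extrinsics"])
    d=np.linalg.inv(K)@[uv[0],uv[1],1.]; x=d[:2]/d[2]; s=x.copy()
    for _ in range(20): s=x/(1+m["k1"]*(s@s))
    v=E[:3,:3]@[s[0],s[1],1]; o=E[:3,3]
    return o+v*(z-o[2])/v[2]
def proj(cam,P,M=None):
    m=M or camera_model(cam); K=np.array(m["mtx"]);E=np.array(m["extrinsics"])
    p=E[:3,:3].T@(np.array(P)-E[:3,3]); s=p[:2]/p[2]; s=s*(1+m["k1"]*(s@s))
    return (K@[s[0],s[1],1])[:2]
E
python3 - <<'E'
from h import *
print(pinch_z, get_state())
for c in ["top","side"]:
    cv2.imwrite(f"pics/{c}0.png",snapshot(c)); print(c,camera_model(c))
    for n in ["socket_small","socket_medium","socket_large","socket_largest","stud_1","socket_rail"]:
        print(n,[(np.round(d["centre"]).tolist(),round(d["p"],2),ray(c,d["centre"],0.04 if 'socket_' in n else .03).round(3)[:2].tolist()) for d in find_in(c,n)])
E
```

```text
pics
0.0187 {'time_s': 0.0, 'qpos': array([ 1.15828419,  0.3117596 ,  0.01393739,  1.51305425, -0.00439598,
        1.31917571, -0.0272    ]), 'qvel': array([ 0.00204243,  0.00066202,  0.00126995, -0.00023752,  0.00120575,
       -0.00099986, -0.00028085]), 'tau': array([ 1.90914748e-04, -3.79920816e+01,  1.46191204e-01, -2.30597359e+01,
        1.23285397e-02,  1.36739312e-02, -8.18070390e-06]), 'ee_pos': array([ 0.19908022, -0.51193175,  0.23020344]), 'eef_rot': array([-3.08544364e+00, -5.78913589e-01,  8.14602722e-04]), 'force': array([-0.62352778,  0.98336554,  0.36314442]), 'ft_torque': array([ 0.00713604,  0.0142015 , -0.01080968]), 'width': 0.9965902778737781}
top {'mtx': array([[476.19980864,   0.        , 252.17899639],
       [  0.        , 476.19980864, 188.13359894],
       [  0.        ,   0.        ,   1.        ]]), 'k1': -0.048932826637403476, 'extrinsics': array([[-2.29343458e-02, -9.83685339e-01,  1.78429733e-01,
         2.86066350e-01],
       [-9.99736604e-01,  2.24127499e-02, -4.93870278e-03,
        -1.64227373e-02],
       [ 8.59028542e-04, -1.78496001e-01, -9
[... 890 characters left out ...]
00593, -0.86544223,  0.78293667],
       [ 0.        ,  0.        ,  0.        ,  1.        ]])}
socket_small []
socket_medium [([228.0, 191.0], 0.59, [0.55, -0.039]), ([283.0, 173.0], 0.55, [0.412, -0.007]), ([260.0, 189.0], 0.47, [0.484, -0.0]), ([244.0, 163.0], 0.46, [0.474, -0.085])]
socket_large [([167.0, 140.0], 0.66, [0.6, -0.257])]
socket_largest [([186.0, 184.0], 0.65, [0.623, -0.113]), ([164.0, 144.0], 0.64, [0.613, -0.251])]
stud_1 [([281.0, 308.0], 0.71, [0.606, 0.247]), ([278.0, 233.0], 0.7, [0.514, 0.114]), ([279.0, 282.0], 0.49, [0.577, 0.203]), ([280.0, 259.0], 0.45, [0.547, 0.164])]
socket_rail [([281.0, 275.0], 0.73, [0.569, 0.196]), ([247.0, 161.0], 0.53, [0.465, -0.086])]
```

View pics/top0.png

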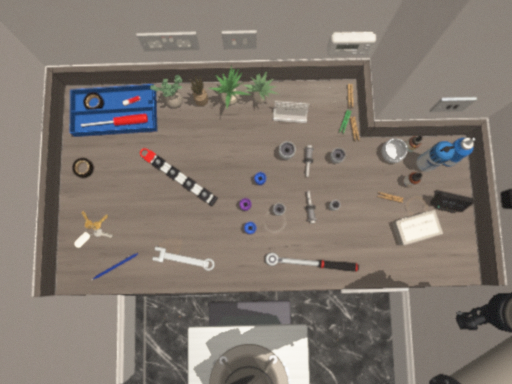

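View pics/side0.png

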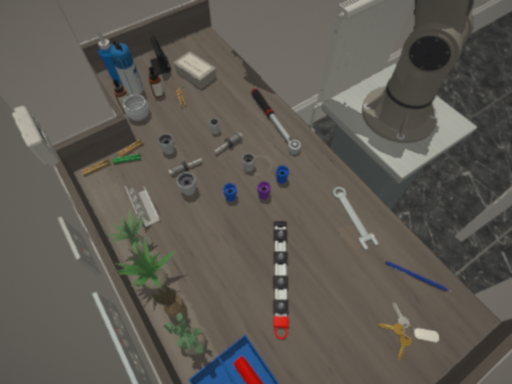

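```bash
python3 - <<'E'
from h import *
t=cv2.imread("pics/top0.png"); a=cv2.resize(t[135:255,230:350],(520,520),interpolation=3)
b=cv2.resize(t[140:210,138:221],None,fx=3.3,fy=3.3,interpolation=3); c=np.zeros((520,275,3),np.uint8); c[:b.shape[0],:b.shape[1]]=b[:, :275]
cv2.imwrite("pics/crop1.png",np.hstack([a,c]))
m=camera_model("wrist"); print(m, get_state()["ee_pos"])
def tri(u,v):
    A=[];B=[]
    for cam,p in(("top",u),("side",v)):
        p0=ray(cam,p,0);p1=ray(cam,p,.1);d=(p1-p0)/np.linalg.norm(p1-p0);Q=np.eye(3)-np.outer(d,d);A.append(Q);B.append(Q@p0)
    return np.linalg.solve(sum(A),sum(B)).round(3)
for n,u,v in [("largest",(287,150),(186,184)),("large",(336,155),(167,142)),("small",(334,205),(215,127)),("medium",(279,210),(248,161))]: print(n,tri(u,v))
E
```

```text
{'mtx': array([[283.58184865,   0.        , 251.62383405],
       [  0.        , 283.58184865, 189.10460279],
       [  0.        ,   0.        ,   1.        ]]), 'k1': 9.452567536189178e-05, 'extrinsics': array([[ 3.62169875e-01, -8.85650135e-01, -2.90614556e-01,
         2.73982766e-01],
       [-9.32112097e-01, -3.44068927e-01, -1.13064638e-01,
        -4.83483693e-01],
       [ 1.44273208e-04,  3.11833948e-01, -9.50136605e-01,
         3.72881503e-01],
       [ 0.00000000e+00,  0.00000000e+00,  0.00000000e+00,
         1.00000000e+00]])} [ 0.19934964 -0.51262575  0.23132082]
largest [ 0.624 -0.121  0.028]
large [ 0.604 -0.256  0.037]
small [ 0.467 -0.246  0.015]
medium [ 0.457 -0.094  0.023]
```

View pics/crop1.png

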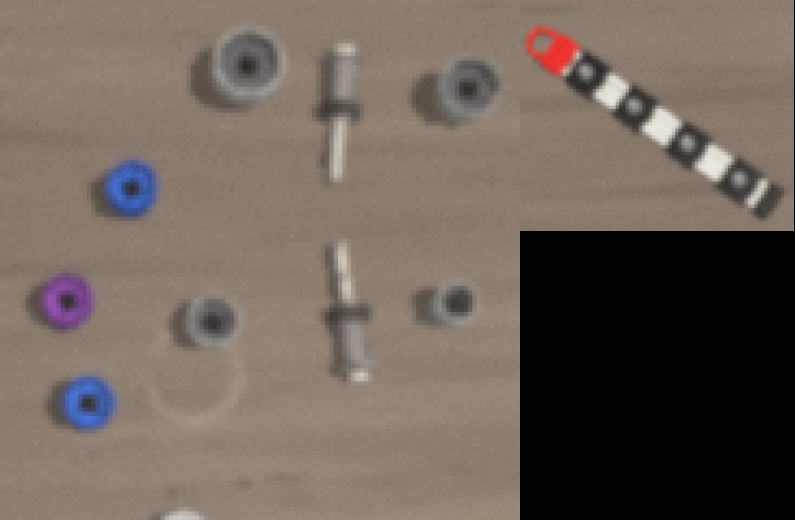

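Emit:
{"fn": "drive_tool", "kwargs": {"moves": [0,0,34,300,340,50,60,0,0,34,300,340,50,60,0,0,34,300,340,50,60,0,0,34,300,340,50,60,0,0,34,300,340,50,60,0,0,34,300,340,50,60,0,0,34,300,340,50,60,0,0,34,300,340,50,60,0,0,34,300,340,50,60,0,0,34,300,340,50,60,0,0,34,300,340,50,60,0,0,34,300,340,50,60,0,0,34,300,340,50,60,0,0,34,300,340,50,60,0,0,34,300,340,50,60,0,0,34,300,340,50,60], "force": 40}}

```text
time_s: 2.03
ee_pos: [0.4982, -0.1746, 0.2811]
eef_rot: [2.786, 1.451, -0.002]
force: [-0.1, -0.8, -0.5]
width: 0.702
```

```bash
python3 - <<'E'
from h import *
import pickle
for n,u,z in [("largest",(287.2,150),.052),("large",(338,155.3),.047),("medium",(278.9,209),.043),("small",(335.7,204.7),.04),("s1",(158,161.8),.03),("s2",(172.5,171.8),.03),("s3",(188.6,183.3),.03),("s4",(204.7,194),.03)]: print(n,ray("top",u,z).round(4))
M=camera_model("wrist"); im=snapshot("wrist"); cv2.imwrite("pics/w1.png",im); pickle.dump(M,open("w1.pkl","wb"))
Z=dict(socket_small=.04,socket_medium=.043,socket_large=.047,socket_largest=.052,stud_1=.03)
import workcell
print("pinch",workcell.pinch_z,get_state()["ee_pos"],get_state()["width"],get_state()["time_s"])
for n in Z: print(n,[(np.round(d["centre"],1).tolist(),round(d["p"],2),ray("wrist",d["centre"],Z[n],M).round(4)[:2].tolist()) for d in find_in("wrist",n)])
E
```

```text
largest [ 0.6186 -0.1209  0.052 ]
large [ 0.6019 -0.2602  0.047 ]
medium [ 0.4578 -0.0934  0.043 ]
small [ 0.4663 -0.2477  0.04  ]
s1 [0.5989 0.2365 0.03  ]
s2 [0.5696 0.1959 0.03  ]
s3 [0.5363 0.1514 0.03  ]
s4 [0.5055 0.1073 0.03  ]
pinch 0.0187 [ 0.49835306 -0.17445193  0.28116665] 0.6984481815522147 2.0833
socket_small [([261.7, 204.6], 0.84, [0.4704, -0.2398])]
socket_medium [([157.9, 55.3], 0.88, [0.4774, -0.005]), ([124.1, 94.8], 0.71, [0.4122, -0.0151]), ([191.8, 122.3], 0.61, [0.4612, -0.0911]), ([219.7, 51.6], 0.61, [0.5416, -0.0449])]
socket_large [([348.5, 166.3], 0.9, [0.5998, -0.259])]
socket_largest [([307.5, 67.2], 0.79, [0.6181, -0.1207]), ([193.7, 124.9], 0.22, [0.4631, -0.0954])]
stud_1 []
```

View pics/w1.png

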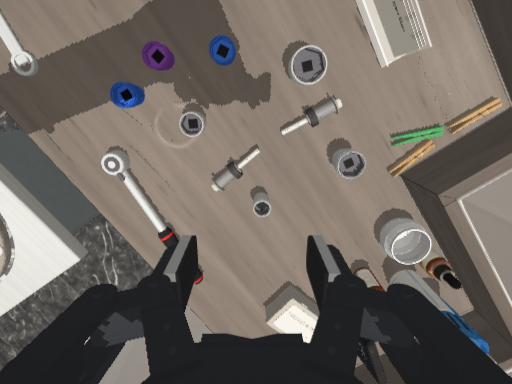

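```bash
cat >> h.py <<'E'
from scipy.optimize import least_squares
D=dict(socket_small=(.026,.025,.04),socket_medium=(.032,.028,.043),socket_large=(.038,.030,.047),socket_largest=(.044,.032,.052))
def hullc(cam,n,xy,M,z0=0):
    d,f,h=D[n]; a=np.linspace(0,2*np.pi,40,endpoint=False)
    P=[proj(cam,[xy[0]+dd/2*np.cos(t),xy[1]+dd/2*np.sin(t),z0+z],M) for dd,z in((f,0),(f,.019),(d,.023),(d,h)) for t in a]
    m=cv2.moments(cv2.convexHull(np.float32(P))); return np.array([m['m10'],m['m01']])/m['m00'], m['m00']
def fit(cam,n,near,M,z0=0):
    best=None
    for r in regions_of(cam,n):
        m=cv2.moments(np.uint8(r["mask"]),True)
        if m['m00']<5: continue
        c=np.array([m['m10'],m['m01']])/m['m00']
        s=least_squares(lambda q:hullc(cam,n,q,M,z0)[0]-c,near,diff_step=1e-3).x
        e=np.hypot(*(s-near))
        if e<.03 and (best is None or e<best[3]): best=(s.round(4),round(m['m00']/hullc(cam,n,s,M,z0)[1],2),round(r["p"],2),e)
    return best
E
python3 - <<'E'
from h import *
import pickle
M=pickle.load(open("w1.pkl","rb"))
for n,q in [("socket_largest",(.6186,-.1209)),("socket_large",(.602,-.26)),("socket_medium",(.458,-.093)),("socket_small",(.4663,-.2477))]:
    for c,mm in(("wrist",M),("top",camera_model("top"))): print(n,c,fit(c,n,q,mm))
E
```

```text
socket_largest wrist (array([ 0.6202, -0.1199]), 0.96, 0.64, np.float64(0.0018617484936216092))
socket_largest top (array([ 0.6218, -0.1213]), 0.99, 0.79, np.float64(0.0032640902429978574))
socket_large wrist (array([ 0.6038, -0.26  ]), 0.99, 0.56, np.float64(0.0017839147603707633))
socket_large top (array([ 0.6037, -0.2605]), 1.0, 0.53, np.float64(0.001732654629661095))
socket_medium wrist (array([ 0.4576, -0.0926]), 0.97, 0.69, np.float64(0.0005256762097859763))
socket_medium top (array([ 0.4582, -0.0947]), 0.95, 0.51, np.float64(0.0016857670493734974))
socket_small wrist (array([ 0.4663, -0.2441]), 0.88, 0.65, np.float64(0.0035553262671084987))
socket_small top None
```

Emit:
{"fn": "drive_tool", "kwargs": {"moves": [0,0,0,-33,-72,0,60,0,0,0,-33,-72,-80,60,0,0,0,-33,-72,-120,60,0,0,0,-33,-72,-150,60,0,0,0,-33,-72,-180,60,0,0,0,-33,-72,-210,60,0,0,0,-33,-72,-235,60,0,0,0,-33,-72,-255,60,0,0,0,-33,-72,-267,60,0,0,0,-33,-72,-267,60,0,0,0,-33,-72,-267,15,0,0,0,-33,-72,-267,15,0,0,0,-33,-72,-267,15,0,0,0,-33,-72,-267,15,0,0,0,-33,-72,-267,15,0,0,0,-33,-72,-267,15,0,0,0,-33,-72,-267,15], "force": 40}}

```text
time_s: 4.15
ee_pos: [0.4678, -0.2453, 0.0159]
eef_rot: [2.781, 1.455, 0.003]
force: [-0.4, 0.3, 6.5]
width: 0.29
```

Emit:
{"fn": "drive_tool", "kwargs": {"moves": [0,0,0,0,0,30,15,0,0,0,0,0,70,15,0,0,0,0,0,110,15,0,0,0,5,30,150,15,0,0,0,10,60,180,15,0,0,0,24,335,236,15,0,0,0,24,335,236,15,0,0,0,24,335,236,15,0,0,0,24,335,236,15,0,0,0,24,335,236,15,0,0,0,24,335,236,15,0,0,0,24,335,236,15,0,0,0,24,335,236,15,0,0,0,24,335,236,15,0,0,0,24,335,236,15,0,0,0,24,335,236,15]}}

```text
time_s: 5.48
ee_pos: [0.4901, 0.0883, 0.2496]
eef_rot: [2.785, 1.452, -0.003]
force: [0.7, -0.4, -1.0]
width: 0.289
```

```bash
python3 - <<'E'
from h import *
import pickle
M=camera_model("wrist"); im=snapshot("wrist"); pickle.dump(M,open("w2.pkl","wb")); cv2.imwrite("pics/w2raw.png",im)
for k,q in enumerate([(.5989,.2365),(.5696,.1959),(.5363,.1514),(.5055,.1073)]): print(k+1,proj("wrist",[*q,.033],M).round(1))
for n in ("stud_1","socket_rail"):print([(d["centre"],round(d["p"],2),ray("wrist",d["centre"],.02,M)[:2].round(4)) for d in find_in("wrist",n)])
cv2.imwrite("pics/w2.png",im)
E
```

```text
1 [255.7  -5. ]
2 [254.8  46.1]
3 [253.1  97.4]
4 [253.1 142.2]
[([254.0, 42.0], 0.88, array([0.5725, 0.2016])), ([251.3, 93.7], 0.71, array([0.5369, 0.1561])), ([251.9, 136.8], 0.71, array([0.5072, 0.1122]))]
[]
```

View pics/w2.png

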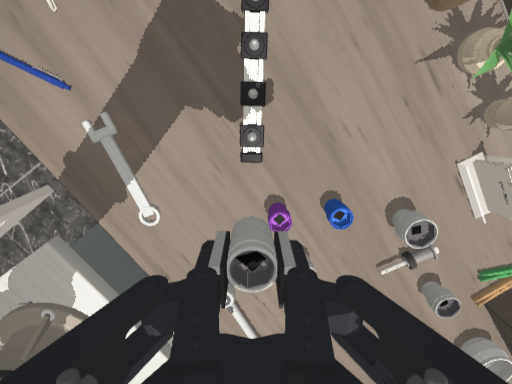

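Emit:
{"fn": "drive_tool", "kwargs": {"moves": [0,0,0,20,29,0,15,0,0,0,20,29,0,15,0,0,0,20,29,0,15,0,0,0,20,29,0,15]}}

```text
time_s: 5.97
ee_pos: [0.5103, 0.1185, 0.25]
eef_rot: [2.784, 1.456, -0.002]
force: [0.1, -0.8, -2.1]
width: 0.285
```

```bash
python3 - <<'E'
from h import *
import pickle
M=camera_model("wrist"); im=snapshot("wrist"); pickle.dump(M,open("w3.pkl","wb"))
for n in ("stud_1",):print([(d["centre"],round(d["p"],2),ray("wrist",d["centre"],.025,M)[:2].round(4)) for d in find_in("wrist",n)])
for k,q in enumerate([(.5989,.2365),(.5696,.1959),(.5363,.1514),(.5055,.1073)]): print(k+1,proj("wrist",[*q,.033],M).round(1))
cv2.imwrite("pics/w3.png",cv2.resize(im[0:200,200:310],None,fx=3,fy=3,interpolation=cv2.INTER_CUBIC))
E
```

```text
[([253.3, 77.5], 0.65, array([0.5696, 0.2005])), ([256.0, 32.3], 0.63, array([0.5998, 0.2386])), ([250.8, 123.3], 0.57, array([0.5363, 0.1579])), ([254.3, 162.7], 0.56, array([0.511 , 0.1136]))]
1 [256.5  33. ]
2 [255.6  80.5]
3 [253.8 128.3]
4 [253.6 170.3]
```

View pics/w3.png

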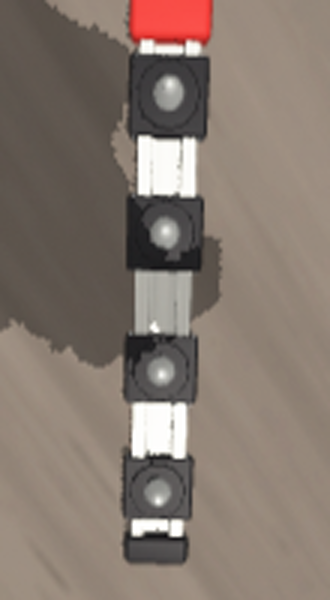

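```bash
python3 - <<'E'
from h import *
import pickle
M=pickle.load(open("w3.pkl","rb"))
W=[(256.3,30.3),(255.3,77),(253.7,123.3),(252.3,163.3)]
W=[(u+.0-.33,v-.33) for u,v in W]
S=[(281,308),(279,282),(280,259),(278,233)]
T=[(158,161.8),(172.5,171.8),(188.6,183.3),(204.7,194)]
for i in range(4): print(i+1,ray("wrist",W[i],.028,M)[:2].round(4),ray("side",S[i],.02)[:2].round(4),ray("top",T[i],.028)[:2].round(4))
s=snapshot("side");print([(np.round(d["centre"],1),ray("side",d["centre"],.018)[:2].round(4)) for d in find_in("side","stud_1")])
t=snapshot("top");print([(np.round(d["centre"],1),ray("top",d["centre"],.018)[:2].round(4)) for d in find_in("top","stud_1")])
a=cv2.resize(s[215:325,255:305],None,fx=5,fy=5,interpolation=2); b=cv2.resize(t[140:210,140:220],None,fx=6,fy=6,interpolation=2)
c=np.zeros((550,740,3),np.uint8); c[:550,:250]=a; c[:420,255:735]=b; cv2.imwrite("pics/c4.png",c)
E
```

```text
1 [0.6007 0.2401] [0.6046 0.2475] [0.5994 0.2369]
2 [0.5716 0.2   ] [0.5759 0.202 ] [0.5701 0.1963]
3 [0.5393 0.1567] [0.5437 0.1623] [0.5367 0.1517]
4 [0.5087 0.1156] [0.5105 0.1099] [0.5058 0.1075]
[(array([280.6, 285.3]), array([0.5769, 0.2092])), (array([281.1, 308.6]), array([0.6048, 0.2483])), (array([280.3, 257.1]), array([0.54  , 0.1587])), (array([281. , 233.7]), array([0.5052, 0.1146])), (array([185.5, 184.1]), array([ 0.6221, -0.1268]))]
[]
```

View pics/c4.png

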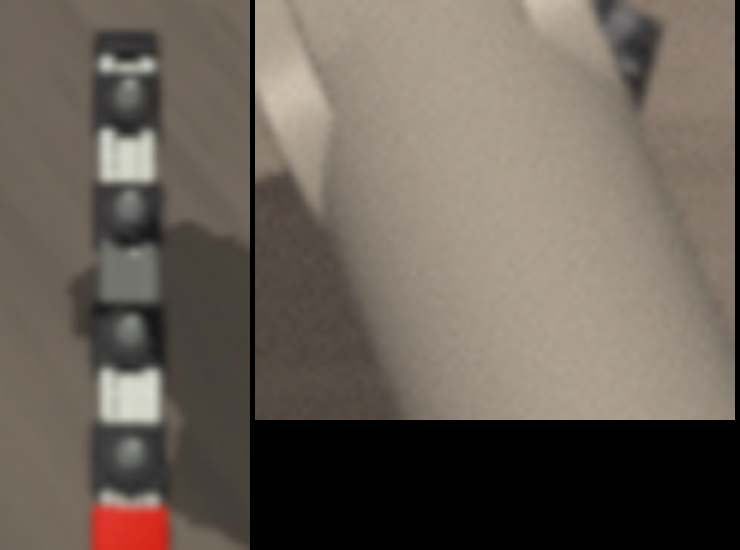

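```bash
python3 - <<'E'
from h import *
for u in [(280.6,305.2),(280.4,280.6),(280.6,256),(280,233.2)]: print(ray("side",u,.028)[:2].round(4))
# stud tops in original top image, zoom by subpixel: redo from top0 with a brighter-blob centroid
t=cv2.cvtColor(cv2.imread("pics/top0.png"),6).astype(float)
for u in [(158,161.8),(172.5,171.8),(188.6,183.3),(204.7,194)]:
    x,y=int(round(u[0])),int(round(u[1])); p=t[y-3:y+4,x-3:x+4]; w=np.clip(p-np.median(p),0,None); Y,X=np.mgrid[-3:4,-3:4]; w=w*(X**2+Y**2<8)
    c=(x+(w*X).sum()/w.sum(),y+(w*Y).sum()/w.sum()); print(np.round(c,1),ray("top",c,.028)[:2].round(4))
E
```

```text
[0.6034 0.2436]
[0.5734 0.2028]
[0.5406 0.1594]
[0.5094 0.1153]
[157.6 161.4] [0.6007 0.238 ]
[172.1 171.6] [0.5708 0.1974]
[188.4 182.9] [0.5379 0.1523]
[204.2 193.8] [0.5064 0.1088]
```

Emit:
{"fn": "drive_tool", "kwargs": {"moves": [0,0,0,92,121,0,15,0,0,0,92,121,0,15,0,0,0,92,121,-40,15,0,0,0,92,121,-80,15,0,0,0,92,121,-120,15,0,0,0,92,121,-155,15,0,0,0,92,121,-180,15,0,0,0,92,121,-190,15,0,0,0,92,121,-198,15,0,0,0,92,121,-204,15,0,0,0,92,121,-209,15,0,0,0,92,121,-213,15,0,0,0,92,121,-213,15]}}

```text
time_s: 7.35
ee_pos: [0.6032, 0.2406, 0.0387]
eef_rot: [2.783, 1.456, 0.004]
force: [0.1, -0.3, -1.4]
width: 0.281
```

```bash
python3 - <<'E'
from h import *
s=snapshot("side"); print(get_state()["force"]); cv2.imwrite("pics/c5.png",cv2.resize(s[230:350,220:340],None,fx=5,fy=5,interpolation=2))
E
```

```text
[-0.04065932 -0.6754845  -1.61319505]
```

View pics/c5.png

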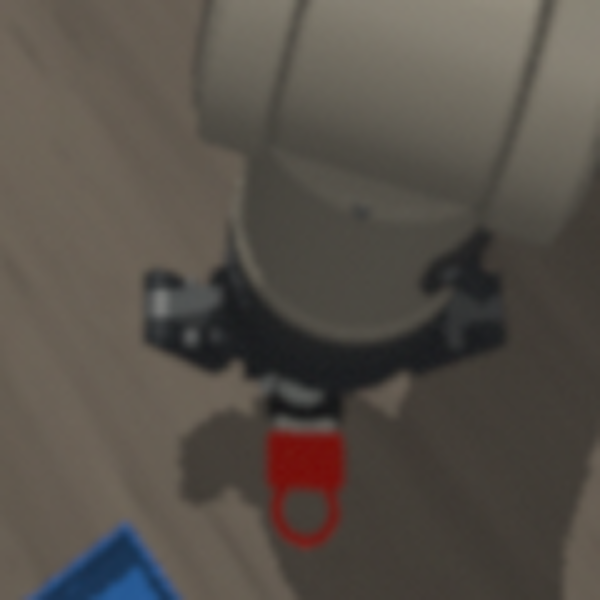

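Emit:
{"fn": "drive_tool", "kwargs": {"moves": [0,0,0,0,0,-4,15,0,0,0,0,0,-7,15,0,0,0,0,0,-8,15,0,0,0,0,0,-8,15,0,0,0,0,0,-8,40,0,0,0,0,0,-8,60,0,0,0,0,0,-8,60,0,0,0,0,0,-8,60,0,0,0,0,0,-8,60,0,0,0,0,0,20,60,0,0,0,0,0,60,60,0,0,0,0,0,100,60,0,0,0,0,0,140,60,0,0,0,-60,-80,170,60,0,0,0,-92,-121,213,60,0,0,0,-92,-121,213,60,0,0,0,-92,-121,213,60,0,0,0,-92,-121,213,60]}}

```text
time_s: 8.9
ee_pos: [0.5099, 0.1132, 0.2544]
eef_rot: [2.783, 1.442, 0.003]
force: [-0.3, 0.7, 0.2]
width: 0.702
```

```bash
python3 - <<'E'
from h import *
M=camera_model("wrist"); im=snapshot("wrist"); print(fit("wrist","socket_small",(.6015,.2405),M,.015),get_state()["width"])
print([(d["centre"],round(d["p"],2),ray("wrist",d["centre"],.025,M)[:2].round(4)) for d in find_in("wrist","stud_1")])
cv2.imwrite("pics/w6.png",cv2.resize(im[0:200,180:320],None,fx=3,fy=3,interpolation=cv2.INTER_CUBIC))
E
```

```text
(array([0.6018, 0.2396]), 0.98, 0.92, np.float64(0.0009393957319150313)) 0.7028872026144257
[([250.1, 157.9], 0.9, array([0.5107, 0.1147])), ([249.0, 73.6], 0.84, array([0.5697, 0.2004])), ([248.1, 118.8], 0.65, array([0.5378, 0.1575])), ([247.0, 37.0], 0.47, array([0.5908, 0.2341])), ([407.7, 246.6], 0.2, array([ 0.6241, -0.1294]))]
```

View pics/w6.png

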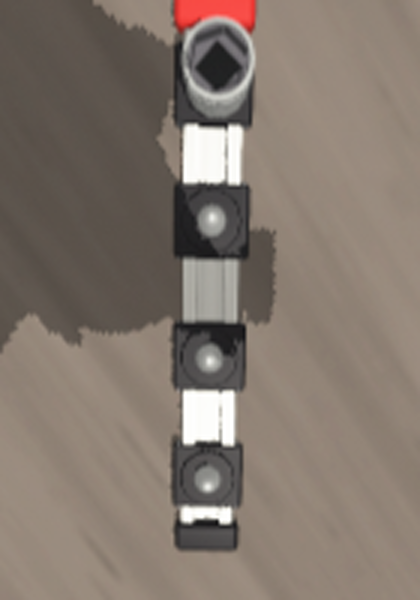

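Emit:
{"fn": "drive_tool", "kwargs": {"moves": [0,0,0,-52,-212,0,60,0,0,0,-52,-212,0,60,0,0,0,-52,-212,0,60,0,0,0,-52,-212,0,60,0,0,0,-52,-212,-80,60,0,0,0,-52,-212,-120,60,0,0,0,-52,-212,-150,60,0,0,0,-52,-212,-180,60,0,0,0,-52,-212,-205,60,0,0,0,-52,-212,-225,60,0,0,0,-52,-212,-235,60,0,0,0,-52,-212,-235,60,0,0,0,-52,-212,-235,20,0,0,0,-52,-212,-235,20,0,0,0,-52,-212,-235,20,0,0,0,-52,-212,-235,20,0,0,0,-52,-212,-235,20]}}

```text
time_s: 10.47
ee_pos: [0.4607, -0.0925, 0.0173]
eef_rot: [2.781, 1.456, 0.007]
force: [1.0, 1.6, 5.2]
width: 0.355
```

Emit:
{"fn": "drive_tool", "kwargs": {"moves": [0,0,0,0,0,40,20,0,0,0,0,0,80,20,0,0,0,113,293,120,20,0,0,0,113,293,120,20,0,0,0,113,293,120,20,0,0,0,113,293,120,20,0,0,0,113,293,120,20,0,0,0,113,293,120,20,0,0,0,113,293,120,20,0,0,0,113,293,120,20,0,0,0,113,293,120,20,0,0,0,113,293,90,20,0,0,0,113,293,60,20,0,0,0,113,293,45,20,0,0,0,113,293,35,20,0,0,0,113,293,28,20,0,0,0,113,293,22,20,0,0,0,113,293,18,20,0,0,0,113,293,15,20,0,0,0,113,293,15,20]}}

```text
time_s: 12.13
ee_pos: [0.5721, 0.2006, 0.0324]
eef_rot: [2.783, 1.456, 0.003]
force: [-2.2, -0.8, 4.0]
width: 0.359
```

Emit:
{"fn": "drive_tool", "kwargs": {"moves": [0,0,0,0,0,0,45,0,0,0,0,0,0,60,0,0,0,0,0,0,60,0,0,0,0,0,0,60,0,0,0,0,0,0,60,0,0,0,0,0,30,60,0,0,0,0,0,70,60,0,0,0,0,0,110,60,0,0,0,0,0,150,60,0,0,0,-61,-81,220,60,0,0,0,-61,-81,220,60,0,0,0,-61,-81,220,60,0,0,0,-61,-81,220,60]}}

```text
time_s: 13.22
ee_pos: [0.5109, 0.1139, 0.2556]
eef_rot: [2.782, 1.443, 0.008]
force: [0.8, -0.6, 0.6]
width: 0.703
```

```bash
python3 - <<'E'
from h import *
M=camera_model("wrist"); im=snapshot("wrist"); print(fit("wrist","socket_small",(.6015,.2405),M,.015),fit("wrist","socket_medium",(.572,.2),M,.015),get_state()["ee_pos"])
print(fit("wrist","socket_largest",(.621,-.1205),M))
print([(d["centre"],round(d["p"],2),ray("wrist",d["centre"],.025,M)[:2].round(4)) for d in find_in("wrist","stud_1")])
cv2.imwrite("pics/w7.png",cv2.resize(im[0:200,180:320],None,fx=3,fy=3,interpolation=cv2.INTER_CUBIC))
E
```

```text
(array([0.602 , 0.2399]), 0.97, 0.84, np.float64(0.000757491443527346)) (array([0.5708, 0.1986]), 0.95, 0.69, np.float64(0.0018407424653916434)) [0.51041683 0.11953232 0.25044004]
(array([ 0.6203, -0.119 ]), 1.0, 0.78, np.float64(0.001609628171888883))
[([247.7, 119.2], 0.96, array([0.5386, 0.1582])), ([247.5, 160.8], 0.7, array([0.5069, 0.1142])), ([245.4, 40.2], 0.65, array([0.5889, 0.2336])), ([256.8, 83.7], 0.59, array([0.5724, 0.1864]))]
```

View pics/w7.png

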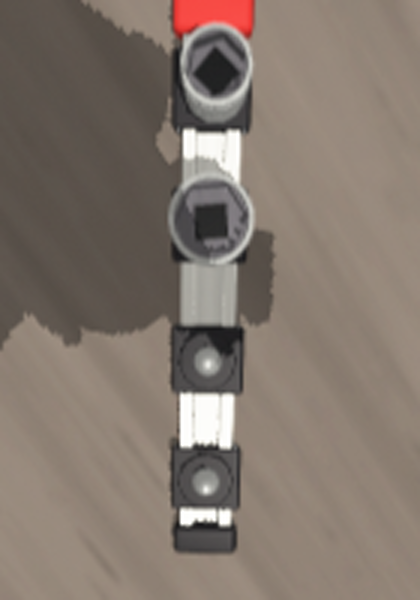

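Emit:
{"fn": "drive_tool", "kwargs": {"moves": [0,0,0,94,-379,0,54,0,0,0,94,-379,0,54,0,0,0,94,-379,0,54,0,0,0,94,-379,0,54,0,0,0,94,-379,0,54,0,0,0,94,-379,0,54,0,0,0,94,-379,0,54,0,0,0,94,-379,0,54,0,0,0,94,-379,0,54,0,0,0,94,-379,0,54,0,0,0,94,-379,-60,54,0,0,0,94,-379,-100,54,0,0,0,94,-379,-130,54,0,0,0,94,-379,-155,54,0,0,0,94,-379,-155,54]}}

```text
time_s: 14.72
ee_pos: [0.5984, -0.256, 0.0845]
eef_rot: [-2.768, -1.453, 0.019]
force: [-1.6, 0.6, -1.8]
width: 0.633
```

Emit:
{"fn": "drive_tool", "kwargs": {"moves": [0,0,0,0,0,-30,54,0,0,0,0,0,-55,54,0,0,0,0,0,-70,54,0,0,0,0,0,-79,54,0,0,0,0,0,-79,54,0,0,0,0,0,-79,25,0,0,0,0,0,-79,25,0,0,0,0,0,-79,25,0,0,0,0,0,-79,25,0,0,0,0,0,-79,25]}}

```text
time_s: 15.55
ee_pos: [0.6057, -0.2599, 0.018]
eef_rot: [2.781, 1.456, 0.004]
force: [-0.7, -0.1, 4.0]
width: 0.431
```

Emit:
{"fn": "drive_tool", "kwargs": {"moves": [0,0,0,0,0,40,25,0,0,0,0,0,80,25,0,0,0,0,0,120,25,0,0,0,-65,416,130,25,0,0,0,-65,416,130,25,0,0,0,-65,416,130,25,0,0,0,-65,416,130,25,0,0,0,-65,416,130,25,0,0,0,-65,416,130,25,0,0,0,-65,416,130,25,0,0,0,-65,416,130,25,0,0,0,-65,416,130,25,0,0,0,-65,416,130,25,0,0,0,-65,416,130,25,0,0,0,-65,416,130,25,0,0,0,-65,416,130,25]}}

```text
time_s: 16.88
ee_pos: [0.539, 0.1565, 0.1463]
eef_rot: [2.781, 1.459, -0.001]
force: [0.6, -1.2, -1.4]
width: 0.43
```

Emit:
{"fn": "drive_tool", "kwargs": {"moves": [0,0,0,0,0,-35,25,0,0,0,0,0,-65,25,0,0,0,0,0,-85,25,0,0,0,0,0,-95,25,0,0,0,0,0,-102,25,0,0,0,0,0,-108,25,0,0,0,0,0,-112,25,0,0,0,0,0,-115,25,0,0,0,0,0,-115,25]}}

```text
time_s: 17.63
ee_pos: [0.5406, 0.1565, 0.033]
eef_rot: [2.783, 1.456, 0.004]
force: [-1.7, -0.7, 2.2]
width: 0.427
```

Emit:
{"fn": "drive_tool", "kwargs": {"moves": [0,0,0,0,0,0,50,0,0,0,0,0,0,64,0,0,0,0,0,0,64,0,0,0,0,0,0,64,0,0,0,0,0,0,64,0,0,0,0,0,30,64,0,0,0,0,0,70,64,0,0,0,0,0,110,64,0,0,0,0,0,150,64,0,0,0,-29,-37,219,64,0,0,0,-29,-37,219,64,0,0,0,-29,-37,219,64,0,0,0,-29,-37,219,64,0,0,0,-29,-37,219,64]}}

```text
time_s: 18.8
ee_pos: [0.5101, 0.1194, 0.25]
eef_rot: [-2.783, -1.456, 0.0]
force: [0.2, -0.0, -1.4]
width: 0.75
```

```bash
python3 - <<'E'
from h import *
M=camera_model("wrist"); im=snapshot("wrist"); 
for n,q,z in[("socket_small",(.6015,.2405),.015),("socket_medium",(.572,.2),.015),("socket_large",(.539,.1565),.015),("socket_largest",(.621,-.1205),0)]: print(n,fit("wrist",n,q,M,z))
print([(d["centre"],round(d["p"],2),ray("wrist",d["centre"],.025,M)[:2].round(4)) for d in find_in("wrist","stud_1")])
cv2.imwrite("pics/w8.png",im)
E
```

```text
socket_small (array([0.602 , 0.2398]), 1.03, 0.63, np.float64(0.00085763910295998))
socket_medium (array([0.5706, 0.1996]), 0.94, 0.83, np.float64(0.0014449871121838733))
socket_large (array([0.5395, 0.1551]), 1.09, 0.89, np.float64(0.0014905463791963875))
socket_largest (array([ 0.6205, -0.1182]), 0.97, 0.74, np.float64(0.002311002684857327))
[([252.6, 161.4], 0.92, array([0.5101, 0.1173])), ([249.2, 41.7], 0.52, array([0.5877, 0.2361])), ([265.5, 90.0], 0.36, array([0.5737, 0.1813]))]
```

View pics/w8.png

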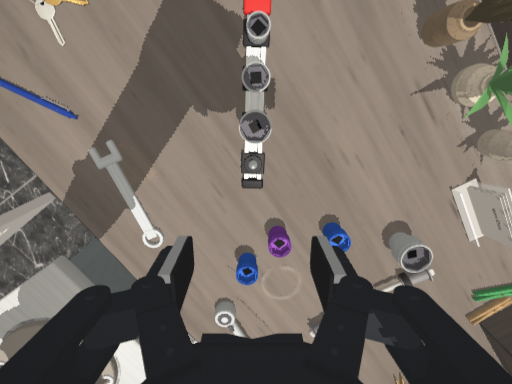

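Emit:
{"fn": "drive_tool", "kwargs": {"moves": [0,0,0,110,-239,0,64,0,0,0,110,-239,0,64,0,0,0,110,-239,0,64,0,0,0,110,-239,0,64,0,0,0,110,-239,0,64,0,0,0,110,-239,0,64,0,0,0,110,-239,0,64,0,0,0,110,-239,-40,64,0,0,0,110,-239,-80,64,0,0,0,110,-239,-115,64,0,0,0,110,-239,-145,64,0,0,0,110,-239,-145,64]}}

```text
time_s: 20.1
ee_pos: [0.6142, -0.1189, 0.0967]
eef_rot: [-2.774, -1.453, 0.021]
force: [-0.4, -0.2, -1.5]
width: 0.746
```

Emit:
{"fn": "drive_tool", "kwargs": {"moves": [0,0,0,0,0,-35,64,0,0,0,0,0,-60,64,0,0,0,0,0,-78,64,0,0,0,0,0,-87,64,0,0,0,0,0,-87,64,0,0,0,0,0,-87,30,0,0,0,0,0,-87,30,0,0,0,0,0,-87,30,0,0,0,0,0,-87,30,0,0,0,0,0,-87,30]}}

```text
time_s: 20.93
ee_pos: [0.6223, -0.1196, 0.0207]
eef_rot: [2.781, 1.455, 0.006]
force: [0.9, 0.2, 6.8]
width: 0.503
```

Emit:
{"fn": "drive_tool", "kwargs": {"moves": [0,0,0,0,0,40,30,0,0,0,0,0,80,30,0,0,0,0,0,120,30,0,0,0,-112,234,130,30,0,0,0,-112,234,130,30,0,0,0,-112,234,130,30,0,0,0,-112,234,130,30,0,0,0,-112,234,130,30,0,0,0,-112,234,130,30,0,0,0,-112,234,130,30,0,0,0,-112,234,130,30,0,0,0,-112,234,130,30]}}

```text
time_s: 21.93
ee_pos: [0.5074, 0.115, 0.1481]
eef_rot: [2.781, 1.461, -0.002]
force: [0.0, -0.3, -3.1]
width: 0.501
```

Emit:
{"fn": "drive_tool", "kwargs": {"moves": [0,0,0,0,0,-35,30,0,0,0,0,0,-65,30,0,0,0,0,0,-85,30,0,0,0,0,0,-95,30,0,0,0,0,0,-102,30,0,0,0,0,0,-108,30,0,0,0,0,0,-112,30,0,0,0,0,0,-115,30,0,0,0,0,0,-115,30]}}

```text
time_s: 22.68
ee_pos: [0.509, 0.1139, 0.0356]
eef_rot: [2.782, 1.455, 0.0]
force: [-3.8, -1.9, 6.9]
width: 0.502
```

Release and withdraw well back so the side camera sees it all.

Emit:
{"fn": "drive_tool", "kwargs": {"moves": [0,0,0,0,0,0,55,0,0,0,0,0,0,66,0,0,0,0,0,0,66,0,0,0,0,0,0,66,0,0,0,0,0,0,66,0,0,0,0,0,30,66,0,0,0,0,0,70,66,0,0,0,0,0,110,66,0,0,0,0,0,150,66,0,0,0,-40,-130,220,66,0,0,0,-40,-130,220,66,0,0,0,-40,-130,220,66,0,0,0,-40,-130,220,66,0,0,0,-40,-130,220,66,0,0,0,-40,-130,220,66]}}

```text
time_s: 23.93
ee_pos: [0.4687, -0.0174, 0.2542]
eef_rot: [2.785, 1.45, 0.003]
force: [0.6, 0.2, -0.9]
width: 0.775
```

```bash
python3 - <<'E'
from h import *
s=snapshot("side"); w=snapshot("wrist"); M=camera_model("wrist")
for n,q in[("socket_small",(.602,.24)),("socket_medium",(.571,.1995)),("socket_large",(.539,.156)),("socket_largest",(.5085,.1145))]:
    print(n,fit("side",n,q,camera_model("side"),.015),fit("wrist",n,q,M,.015))
a=cv2.resize(s[200:330,220:340],None,fx=4,fy=4,interpolation=2); b=cv2.resize(w[0:180,190:290],None,fx=2.9,fy=2.9,interpolation=2)
c=np.zeros((525,775,3),np.uint8); c[:a.shape[0],:a.shape[1]]=a; c[:b.shape[0],485:485+b.shape[1]]=b; cv2.imwrite("pics/c9.png",c)
E
```

```text
socket_small (array([0.6019, 0.2409]), 1.02, 0.47, np.float64(0.0008782167344400916)) None
socket_medium (array([0.5711, 0.1988]), 0.92, 0.68, np.float64(0.0006655192579009955)) None
socket_large (array([0.5402, 0.1551]), 0.91, 0.85, np.float64(0.0014877369657706218)) (array([0.5324, 0.1449]), 0.39, 0.84, np.float64(0.012909322506220728))
socket_largest (array([0.5086, 0.1134]), 0.96, 0.97, np.float64(0.0011339468305667667)) (array([0.5075, 0.1143]), 0.98, 0.81, np.float64(0.0010027541491555094))
```

View pics/c9.png

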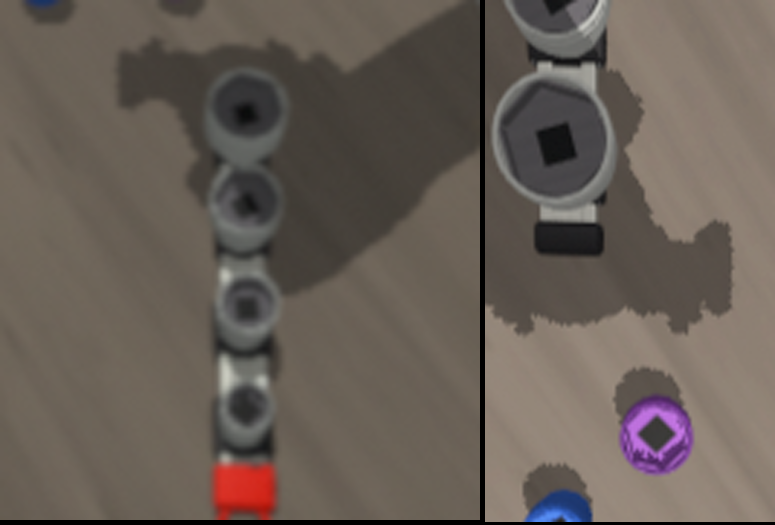

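```bash
python3 -c "
from workcell import *
print(get_state()['qvel'].round(3)); print(finish_job())"
```

```text
[ 0.002 -0.003  0.004 -0.002  0.     0.    -0.001]
the job is handed in; nothing more can be done
None
```

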